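Stow the temperature logger in the transport case and close the hasp

TASK

Slide the white stick-shaped temperature logger, banded nose end first, into the close-fitting slot in the front of the grey transport case - the black liner with the slot has some sideways play, so feel for the opening - and push it gently until it is fully home against the end. Then swing the hinged steel hasp shut across the slot, over its staple, so that it lies along the case front. Do not force the logger, and leave the other things on the bench where they are.

Things in the scene. Friction and masses are not known exactly. Their poses are not given: they have to be found in the camera images.
- logger: the temperature logger: a white plastic bar 120 long (its x) x 30 wide (y) x 20 high (z) mm, 100 g nominal, lying flat, with a small dark display on top and a grey band around its nose end. Origin at the centre of its underside; +x points to the nose, z up.
- nose (a point): centre of the logger's nose end face, 60 mm along +x from the logger's centre, 10 mm above its underside; axes as the logger's.
- tail (a point): centre of the logger's tail end face, 60 mm along -x from the logger's centre, 10 mm above its underside; axes as the logger's.
- case: grey transport case fixed to the bench, 140 long (x) x 130 wide (y) x 64 high mm. Origin on the bench straight below the window's centre, in the plane of the front face; +x points into the case (the way the logger goes in), +y to the hasp's hinge side, z up; it occupies x 0..140, y -65..65. A staple 3 wide x 9 high mm sticks 14 mm out of the front at y = -52, z = 41 mm.
- window (a point): centre of a window 70 wide x 34 high mm in the case front, 40.8 mm above the bench; axes as the case's. In it a black liner 52 wide, free to slide sideways, sits up to 8 mm either side of this point (where is not told). In the liner's middle is the slot: level, 31.5 wide x 21.5 high, floor 30 above the bench, 118 deep, mouth flared 3 mm all round over the first 6. Home, the tail stands 2 mm out.
- hasp (a joint): angle of the hasp, a steel strap 3 thick, 18 high (32..50 above the bench), 128 mm long on a vertical hinge. 0 = shut along the case front across the window, outer face 9.5 mm before the front; grows as the free end swings out: 1.57 = straight out along the case's -x, more = towards its +y; limit 2.7. Stays where left; cannot shut while the logger sticks out.
- hasp_hinge (a point): a point on the hasp's vertical hinge axis, 8 mm in front of the case face, 60 mm to the left (+y) of the window's centre, 41 mm above the bench.
- hasp_pin (a point): the round upright pin at the free end of the hasp, 10 mm diameter, 32 to 73 mm above the bench, 124 mm from the hinge axis; this point is on its axis 61 mm above the bench.
- timer: bystander: grey square timer, 50 x 50 x 18 mm; origin at the centre of its underside.
- mailer: bystander: short white slide mailer box, 60 x 32 x 20 mm; origin at the centre of its underside.
- jar: bystander: small jar, 48 mm diameter, 50 mm high; origin at the centre of its underside.
- dropper1: bystander: dropper bottle, 29 mm diameter, 70 mm high; origin at the centre of its underside.
- dropper2: bystander: dropper bottle, 29 mm diameter, 70 mm high; origin at the centre of its underside.
Not all that is in view belongs to the job. Leave any orange or red look-alike of the logger alone.

How it is judged (in metres and radians):
On the way, in this order (a step that is already met when the one before it is completed fails the run):
1. the logger is fully home in the slot, nose first, with the hasp still open (x of nose in the frame of window between 0.115 and 0.122 m and y of nose in the frame of window between -0.0115 and 0.0115 m and z of nose in the frame of window between -0.004 and 0.004 m and angle between the x axis of logger and the x axis of window, either way round below 0.06 rad and value of joint hasp above 0.3 rad), for 0.2 s.
2. the hasp is shut across the mouth (value of joint hasp below 0.1 rad), for 0.2 s.
At the end, for the whole second after the job is handed in: The logger rests nose first in the slot, its nose at least 115 mm deep (at most 3 mm short of the slot's 118 mm end), within 11.5 mm sideways (the liner's play) and 4 mm in height of the window's centre, and within 0.06 rad of its direction; the hasp is within 0.1 rad of shut (x of nose in the frame of window between 0.115 and 0.122 m and y of nose in the frame of window between -0.0115 and 0.0115 m and z of nose in the frame of window between -0.004 and 0.004 m and angle between the x axis of logger and the x axis of window, either way round below 0.06 rad and value of joint hasp below 0.1 rad and linear speed of logger below 0.02 m/s); the robot touches nothing.
It fails at once if the logger is pressed against the case or hasp with more than 40 N (contact force between logger and case above 40 N).
It fails at once if a bystander (timer, mailer, jar or dropper bottle) is pushed more than 30 mm from its place (distance of any of timer, mailer, jar, dropper1, dropper2 from where it was at the start of the episode above 0.03 m).
It also fails if it takes over 72 s, if anything falls off the work surface, if the arm or the gripper's body presses on something with over 40 N, if the wrist force passes 120 N, or if a joint passes its speed limit or range.

ROBOT

A 6-joint arm with a two-finger parallel gripper is mounted at the origin on the work surface. World frame = base frame: x ahead of the robot, y to its left, z up, the work surface at z = 0. Lengths are in m, angles in degrees, forces in N, time in s.
With the tool pointing down it reaches from about 0.375 to 0.975 m from the base axis. Payload 3.8 kg.
Tool frame: the origin (TCP) lies at the centre of the arm's flange, where the gripper is bolted on; the fingertips stand 166 mm ahead of it and the grasp point (between the pads) lies 147 mm ahead of it (r.finger_overhang is the distance from the TCP to the fingertips, in m); z points along the fingers, y is the line along which they close (so a half turn about z gives the same grasp; the last joint's range is limited). The gripper opens to 88 mm and grips with 3 to 60 N. Pads are 18 mm wide; open, the fingers measure 123 mm over their backs; the gripper's body (75 mm by 187 mm) begins 45 mm behind the grasp point.
Start: joints at [-74.364, 15.12, 91.902, -0, 72.978, -2.114], TCP at [0.206, -0.643, 0.405] pointing down, gripper open.
Joint ranges: [-150.88, 150.88], [-54.13, 125.18], [17.81, 147.31], [-75.09, 255.09], [0, 152.58], [-146.25, 146.25]. Speed limits (degrees/s): [147.25, 147.25, 180, 180, 180, 180].

INTERFACE

Orientations are given as a 3x3 rotation matrix whose columns are the frame's x, y, z axes.
In Python, from workcell import sensors, capture, get_calibration, ticket, find_in, spot_point, r gives the robot as it stands.
- The arm moves only by the shell command python3 -m creep 'ROWS' [FORCE]. ROWS is JSON, a list of rows, each an object of numbers: "fingers": the opening, from -1 (shut) to 1 (fully open); "x", "y", "z": the shift along the tool's x, y, z each as a share of 0.05 m, from -1 to 1; "spin": the turn about the tool's z as a share of 4 degrees, from -1 to 1. In form: [{"fingers": .., "x": .., "y": .., "z": .., "spin": ..}, ...]. A call has 1 to 10 rows; each row shifts and turns the commanded pose from where the row before left it, along the tool's axes as they then stand; what a row does not reach is not made up. A row lasts 1/8 s, in which the tool goes at most 62.5 mm and 10.7 degrees, less where a joint would pass 70% of its speed; a pose out of reach is approached as far as the arm can. A call with a number of a shift or a turn outside -1 to 1 is refused whole. A call with a gripper value outside its range is refused whole. The fingers move at their own pace and stop on an object; FORCE is the grip in N (left out, the last holds). Time passes only in rows, so rows that do not move let the fingers close. It gives the time, the measured TCP pose, the force, the opening and the grip force at its end, in the units of the state.
- sensors.state(): the state, without advancing time (a new reading comes with each control period).
- capture(name): name is "scene" or "side" or "wrist"; returns (picture, depth): 480x640x3 uint8, red, green, blue; 480x640 float32, m along the optical axis (not along the pixel's ray), 0 where there is no reading.
- get_calibration(name): a dict with "K" (3x3 intrinsics, pixels), "position" and "rotation" of the camera in the world. Camera axes: x right, y down, z forward; pixel columns grow to the right and rows downward; lengths in m; the calibration is good to about 2 mm. The wrist camera is an equidistant fisheye: a pixel r from the principal point sees the ray r / f radians off the axis. A picture is of the moment at which its call begins: read the wrist's pose just before it. get_calibration takes no time and is no camera call; for the wrist camera it gives the pose at the moment of the call.
- ticket.job_done(): hands the job in; it is judged then, once.
Trained networks look in the newest picture that a camera, given by its name, has taken for a name from the list of things; names that differ only in an ending like _2 or _b are one class to them, and where a whole thing is asked for, a point or a joint stands for the part that bears it (a point fixed in the world has none). Each returns a list of dicts, best first, with "confidence" (0 to 1); they miss things now and then, are a little off and sometimes report something else, mostly with a low value. They report only what shows in the picture. A call takes as long as a camera call. They do not tell look-alikes from the thing itself.
- find_in(camera, target): "bbox" ([left, top, width, height] in pixels, round what is visible of it).
- spot_point(camera, target): "point" ([row, column] in pixels: a listed point, or the origin of a listed thing).
The state is a dict: "time": time; "q": joint angles; "joint_vel": joint speeds; "effort": joint torques, N m; "eef_pos": TCP position; "tool_rot": TCP orientation; "wrist_force": force on the tool from outside, world axes, zero at the start; "torque": the same for the moment, N m; "width": finger opening in m; "grasp_force": force on a finger pad.
Only numpy, scipy, OpenCV 4.12 (cv2) and the standard library are available. Lean on these libraries where they do the work, as an engineer would, in place of code of your own. Each camera call takes 0.05 s, during which the arm holds its last target. There are 200 camera calls.

## Working session

There is one attempt and no reset: what is moved stays moved. The work goes in short steps, Python scripts to look and compute and a shell command to move; the robot and the scene stay as the last step left them, time stands still between calls to the robot, and variables do not carry over. Pictures are saved under pics/ and viewed, at most 10 in all, crops included, and the job is handed in when it is done.

```bash
ls; mkdir -p pics
cat > h.py <<'E'
import numpy as np, cv2
from workcell import sensors, capture, get_calibration, ticket, find_in, spot_point, r
def w(cal,px,depth=None,z=None):
    "pixel (row,col) -> world, by depth (m along axis) or plane z"
    K=np.array(cal["K"]);R=np.array(cal["rotation"]);p=np.array(cal["position"])
    d=np.array([(px[1]-K[0,2])/K[0,0],(px[0]-K[1,2])/K[1,1],1.])
    if depth is None:
        dw=R@d; return p+dw*(z-p[2])/dw[2]
    return p+R@(d*depth)
def proj(cal,P):
    K=np.array(cal["K"]);c=np.array(cal["rotation"]).T@(np.array(P)-np.array(cal["position"]))
    return (K@c/c[2])[:2]
def cloud(cal,D):
    K=np.array(cal["K"]);v,u=np.mgrid[:480,:640]
    c=np.stack([(u-K[0,2])/K[0,0]*D,(v-K[1,2])/K[1,1]*D,D],-1)
    return c@np.array(cal["rotation"]).T+np.array(cal["position"])
E
python3 - <<'E'
from h import *
s=sensors.state();print(s["time"],s["eef_pos"],s["tool_rot"],s["width"])
for c in("scene","side"):
    im,D=capture(c);cv2.imwrite(f"pics/{c}0.png",im[...,::-1]);np.savez(f"{c}0.npz",im=im,D=D)
    cal=get_calibration(c);print(c,cal)
    for t in("logger","case","hasp","timer","mailer","jar","dropper1"):
        print(t,[(x["bbox"],round(x["confidence"],2)) for x in find_in(c,t)[:3]])
    for t in("nose","tail","window","hasp_hinge","hasp_pin"):
        print(t,[(x["point"],round(x["confidence"],2)) for x in spot_point(c,t)[:3]])
E
```

```text
pics
0.0 [ 0.20566847 -0.64255259  0.40343934] [[ 9.52415032e-01  3.04803628e-01 -5.96077672e-04]
 [ 3.04804207e-01 -9.52412873e-01  2.02862705e-03]
 [ 5.06208371e-05 -2.11378188e-03 -9.99997765e-01]] 0.08798496252471734
scene {'K': array([[583.7093165 ,   0.        , 319.72373816],
       [  0.        , 583.7093165 , 243.06877595],
       [  0.        ,   0.        ,   1.        ]]), 'position': array([ 1.50815698, -0.88171054,  0.99224188]), 'rotation': array([[ 0.67144139,  0.44680402, -0.59121285],
       [ 0.74068962, -0.3794887 ,  0.55440708],
       [ 0.02335272, -0.81015708, -0.58574752]])}
logger [([189.4, 361.7, 58.2, 20.4], 0.85), ([212.6, 307.9, 52.6, 22.8], 0.77), ([412.3, 190.8, 12.4, 20.4], 0.74)]
case [([326.1, 199.8, 86.0, 67.5], 0.56)]
hasp [([328.8, 201.0, 32.6, 29.3], 0.53)]
timer [([237.5, 269.2, 24.5, 20.0], 0.61), ([327.7, 203.2, 35.2, 27.2], 0.29)]
mailer [([274.8, 283.9, 21.9, 25.0], 0.75), ([327.1, 201.2, 85.4, 65.3], 0.67), ([415.9, 190.5, 7.9, 21.8], 0.28)]
jar [([188.9, 272.8, 17.5, 29.0], 0.86)]
dropper1 [([335.0, 276.8, 14.8, 24.4], 0.58), ([412.4, 190.
[... 774 characters left out ...]
.9, 349.8, 57.7, 49.9], 0.88)]
case [([262.0, 179.3, 120.9, 58.8], 0.61)]
hasp [([259.5, 203.9, 50.9, 18.4], 0.67)]
timer [([308.5, 323.3, 26.1, 25.3], 0.63), ([359.2, 353.7, 56.0, 45.2], 0.16)]
mailer [([361.8, 305.7, 28.5, 20.0], 0.6), ([390.7, 249.1, 16.7, 29.9], 0.31)]
jar [([299.1, 372.7, 24.5, 37.0], 0.83)]
dropper1 [([391.0, 248.1, 17.8, 30.3], 0.78), ([294.1, 146.2, 8.8, 23.6], 0.69)]
nose [([352.4, 283.7], 0.85), ([360.1, 413.8], 0.8), ([403.6, 476.9], 0.59)]
tail [([337.1, 225.1], 0.95), ([393.8, 361.2], 0.68), ([461.0, 449.8], 0.59)]
window [([222.4, 330.6], 0.74)]
hasp_hinge [([206.5, 313.0], 0.93)]
hasp_pin [([209.1, 260.5], 0.82), ([222.1, 328.6], 0.35), ([340.0, 318.0], 0.28)]
```

Run:
```python
from h import *
a=cv2.imread("pics/side0.png")[130:480,180:520];a=cv2.resize(a,None,fx=1.7,fy=1.7,interpolation=cv2.INTER_CUBIC);cv2.imwrite("pics/a.png",a)
a=cv2.imread("pics/scene0.png")[170:400,170:440];a=cv2.resize(a,None,fx=2.5,fy=2.5,interpolation=cv2.INTER_CUBIC);cv2.imwrite("pics/b.png",a)
```

```text
(no output)
```

View pics/a.png

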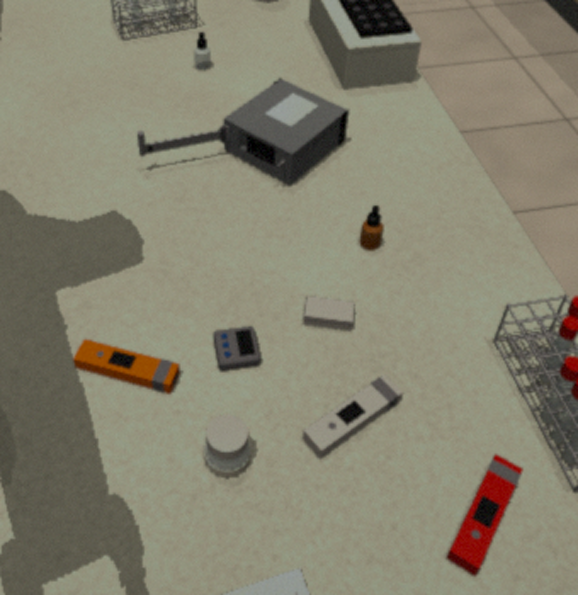

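View pics/b.png

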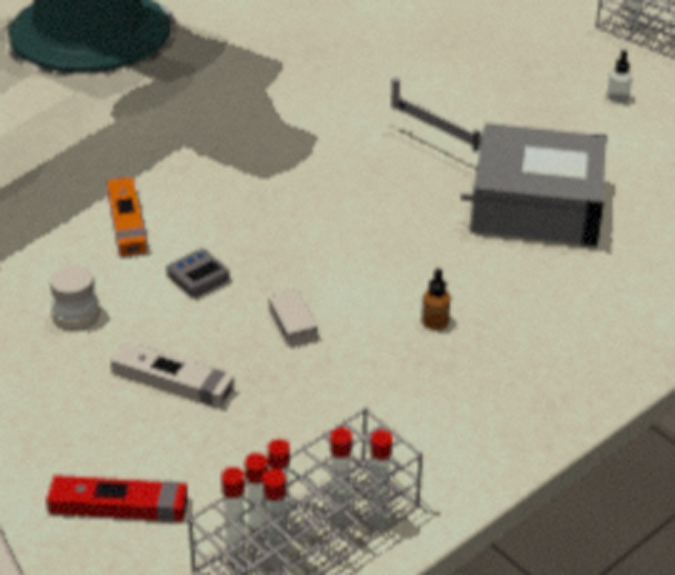

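The white logger lies at about side pixel (row 374, col 387), with its grey nose towards the case. The red and orange look-alikes are to either side. The case stands behind with its window facing the bench front, and the hasp is open to the left.

Run:
```python
from h import *
cs,cd=get_calibration("side"),get_calibration("scene")
for c,cal in(("side",cs),("scene",cd)):
    f=np.load(c+"0.npz");P=cloud(cal,f["D"]);im=f["im"].astype(int)
    L0=w(cs,(374,387),z=.02)
    m=(np.hypot(P[...,0]-L0[0],P[...,1]-L0[1])<.085)&(P[...,2]>.013)&(P[...,2]<.03)&(f["D"]>0)
    q=P[m];rect=cv2.minAreaRect(q[:,:2].astype(np.float32)*1000);print(c,"logger",rect,np.median(q[:,2]),m.sum())
    C0=w(cs,(208,340),z=.064)
    m=(np.hypot(P[...,0]-C0[0],P[...,1]-C0[1])<.13)&(P[...,2]>.058)&(P[...,2]<.072)&(f["D"]>0)
    q=P[m];rect=cv2.minAreaRect(q[:,:2].astype(np.float32)*1000);print(c,"case top",rect,np.median(q[:,2]),cv2.boxPoints(rect).round(),m.sum())
# points
print("side nose",w(cs,(352.4,413.8-0),z=.01) if 0 else "", )
for c,cal,pts in(("side",cs,dict(nose=(360.1,413.8),tail=(393.8,361.2),window=(222.4,330.6),hinge=(206.5,313),pin=(209.1,260.5))),("scene",cd,dict(nose=(266.2,224.6),window=(239.9,359.2),hinge=(222.1,360.7),pin=(204.9,326.7)))):
    zz=dict(nose=.01,tail=.01,window=.0408,hinge=.041,pin=.061)
    for k,p in pts.items():print(c,k,w(cal,p,z=zz[k]).round(4))
for t,p in dict(timer=(336,321),mailer=(315,376),jar=(391,311),dropper=(264,399),orange=(343,255),redrack=(370,490)).items(): print(t,w(cs,p,z=.02).round(3))
```

```text
side logger ((623.7080688476562, -314.66009521484375), (121.61415100097656, 31.098003387451172), 25.152652740478516) 0.0192365721045743 1005
side case top ((660.6182861328125, 166.16036987304688), (145.82272338867188, 134.09194946289062), 39.073246002197266) 0.0629648513806293 [[562. 172.]
 [646.  68.]
 [759. 160.]
 [675. 264.]] 1728
scene logger ((623.8059692382812, -316.4244689941406), (120.85873413085938, 38.429840087890625), 25.377649307250977) 0.018388104822795737 495
scene case top ((660.2951049804688, 165.58261108398438), (139.448486328125, 144.94989013671875), 38.935020446777344) 0.06272515558638692 [[561. 178.]
 [652.  65.]
 [760. 153.]
 [669. 266.]] 1375
side nose 
side nose [ 0.6822 -0.295   0.01  ]
side tail [ 0.5654 -0.3439  0.01  ]
side window [0.6009 0.1011 0.0408]
side hinge [0.5691 0.1721 0.041 ]
side pin [0.4339 0.1601 0.061 ]
scene nose [ 0.4291 -0.2202  0.01  ]
scene window [0.6085 0.1137 0.0408]
scene hinge [0.5481 0.181  0.041 ]
scene pin [0.4372 0.1467 0.061 ]
timer [ 0.516 -0.214  0.02 ]
mailer [ 0.638 -0.184  0.02 ]
jar [ 0.477 -0.327  0.02 ]
dropper [ 0.732 -0.05   0.02 ]
orange [ 0.387 -0.207  0.02 ]
redrack [ 0.811 -0.347  0.02 ]
```

```bash
python3 -m creep '[{"fingers":1,"x":0,"y":0,"z":0,"spin":-0.93},{"fingers":1,"x":0,"y":0,"z":0,"spin":-0.93}]' 30
python3 -m creep '[{"fingers":1,"x":0.955,"y":-0.237,"z":0.2,"spin":0},{"fingers":1,"x":0.955,"y":-0.237,"z":0.2,"spin":0},{"fingers":1,"x":0.955,"y":-0.237,"z":0.2,"spin":0},{"fingers":1,"x":0.955,"y":-0.237,"z":0.2,"spin":0},{"fingers":1,"x":0.955,"y":-0.237,"z":0.2,"spin":0},{"fingers":1,"x":0.955,"y":-0.237,"z":0.2,"spin":0},{"fingers":1,"x":0.955,"y":-0.237,"z":0.2,"spin":0},{"fingers":1,"x":0.955,"y":-0.237,"z":0.2,"spin":0},{"fingers":1,"x":0.955,"y":-0.237,"z":0.2,"spin":0},{"fingers":1,"x":0.955,"y":-0.237,"z":0.2,"spin":0}]'
python3 -m creep '[{"fingers":1,"x":0,"y":0,"z":0,"spin":0},{"fingers":1,"x":0,"y":0,"z":0,"spin":0}]'
python3 - <<'E'
from h import *
im,D=capture("wrist");cv2.imwrite("pics/w1.png",im[...,::-1]);np.savez("w1.npz",im=im,D=D)
print(get_calibration("wrist"))
for t in("logger","case"):print(t,[(x["bbox"],round(x["confidence"],2)) for x in find_in("wrist",t)[:3]])
for t in("nose","tail","logger"):print(t,[(x["point"],round(x["confidence"],2)) for x in spot_point("wrist",t)[:3]])
E
```

```text
time: 1.55
eef_pos: [0.2058, -0.6429, 0.4047]
tool_rot: [[0.904, 0.427, 0.0], [0.427, -0.904, 0.0], [0.0, -0.0, -1.0]]
wrist_force: [-0.1, 0.1, 0.3]
width: 0.0882
grasp_force: 0.0
time: 2.8
eef_pos: [0.5886, -0.3313, 0.3046]
tool_rot: [[0.905, 0.426, 0.0], [0.426, -0.905, -0.0], [0.0, 0.0, -1.0]]
wrist_force: [0.1, -0.6, 0.0]
width: 0.0882
grasp_force: 0.0
time: 3.05
eef_pos: [0.5873, -0.3324, 0.3046]
tool_rot: [[0.905, 0.426, -0.001], [0.426, -0.905, -0.0], [-0.001, 0.0, -1.0]]
wrist_force: [-0.5, -0.4, 0.4]
width: 0.0885
grasp_force: 0.0
{'K': array([[371.64829954,   0.        , 321.46204483],
       [  0.        , 371.64829954, 241.76620711],
       [  0.        ,   0.        ,   1.        ]]), 'position': array([ 0.65592945, -0.30117335,  0.2842971 ]), 'rotation': array([[ 4.25816554e-01, -8.65484001e-01, -2.63851675e-01],
       [-9.04809150e-01, -4.07046387e-01, -1.25034560e-01],
       [ 8.15540299e-04,  2.91977196e-01, -9.56424933e-01]])}
logger [([129.7, 317.5, 25.8, 31.6], 0.89), ([299.9, 95.8, 43.1, 162.5], 0.77), ([476.4, 68.1, 70.5, 153.5], 0.62)]
case []
nose [([329.7, 151.8], 0.9), ([95.2, 320.2], 0.78), ([71.6, 499.0], 0.64)]
tail [([212.3, 531.2], 0.87), ([254.0, 318.3], 0.78)]
logger [([352.3, 123.5], 0.81), ([142.4, 508.7], 0.68), ([178.0, 320.1], 0.63)]
```

View pics/w1.png

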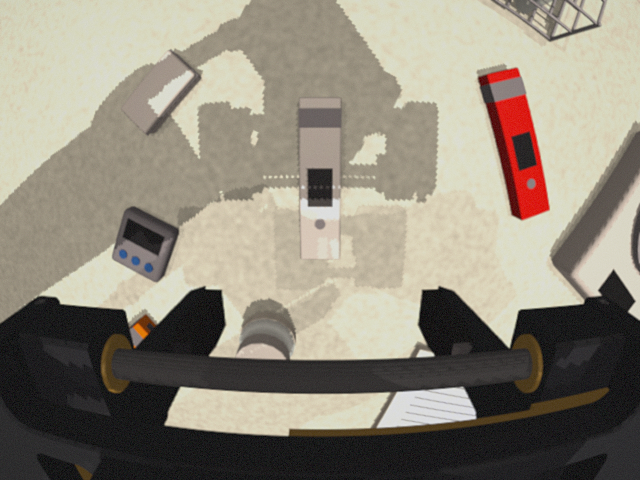

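The logger is centred between the fingers (columns 300–341, gripper axis about 321), parallel to the tool, with its band forward at rows 97–127. I'll descend and grip.

```bash
python3 -m creep '[{"fingers":1,"x":0,"y":0,"z":0.6,"spin":0},{"fingers":1,"x":0,"y":0,"z":0.6,"spin":0},{"fingers":1,"x":0,"y":0,"z":0.6,"spin":0},{"fingers":1,"x":0,"y":0,"z":0.6,"spin":0},{"fingers":1,"x":0,"y":0,"z":0.2,"spin":0},{"fingers":1,"x":0,"y":0,"z":0.09,"spin":0},{"fingers":1,"x":0,"y":0,"z":0,"spin":0}]'
python3 -m creep '[{"fingers":-0.4,"x":0,"y":0,"z":0,"spin":0},{"fingers":-0.4,"x":0,"y":0,"z":0,"spin":0},{"fingers":-0.4,"x":0,"y":0,"z":0,"spin":0},{"fingers":-0.4,"x":0,"y":0,"z":0,"spin":0},{"fingers":-0.4,"x":0,"y":0,"z":0,"spin":0},{"fingers":-0.4,"x":0,"y":0,"z":0,"spin":0}]' 25
```

```text
time: 4.22
eef_pos: [0.5878, -0.3328, 0.1712]
tool_rot: [[0.905, 0.425, 0.001], [0.425, -0.905, -0.001], [0.001, 0.001, -1.0]]
wrist_force: [0.2, 0.6, 0.9]
width: 0.0886
grasp_force: 0.0
time: 4.97
eef_pos: [0.5874, -0.3323, 0.1701]
tool_rot: [[0.905, 0.426, -0.0], [0.426, -0.905, 0.0], [-0.0, -0.0, -1.0]]
wrist_force: [-0.2, 0.6, 0.3]
width: 0.0301
grasp_force: 0.2
```

```bash
python3 -m creep '[{"fingers":-1,"x":0,"y":0,"z":0,"spin":0},{"fingers":-1,"x":0,"y":0,"z":0,"spin":0},{"fingers":-1,"x":0,"y":0,"z":0,"spin":0}]' 25
python3 -m creep '[{"fingers":-1,"x":0,"y":0,"z":-0.4,"spin":0},{"fingers":-1,"x":0,"y":0,"z":-0.5,"spin":0},{"fingers":-1,"x":0,"y":0,"z":-0.6,"spin":-0.87},{"fingers":-1,"x":0,"y":0,"z":-0.5,"spin":-0.87},{"fingers":-1,"x":0,"y":0,"z":0,"spin":-0.87},{"fingers":-1,"x":0,"y":0,"z":0,"spin":-0.87}]'
python3 -m creep '[{"fingers":-1,"x":0.44,"y":-0.852,"z":0,"spin":0},{"fingers":-1,"x":0.44,"y":-0.852,"z":0,"spin":0},{"fingers":-1,"x":0.44,"y":-0.852,"z":0,"spin":0},{"fingers":-1,"x":0.44,"y":-0.852,"z":0,"spin":0},{"fingers":-1,"x":0.44,"y":-0.852,"z":0,"spin":0},{"fingers":-1,"x":0.44,"y":-0.852,"z":0,"spin":0},{"fingers":-1,"x":0.44,"y":-0.852,"z":0,"spin":0},{"fingers":-1,"x":0.44,"y":-0.852,"z":0,"spin":0},{"fingers":-1,"x":0,"y":0,"z":0,"spin":0},{"fingers":-1,"x":0,"y":0,"z":0,"spin":0}]'
python3 - <<'E'
from h import *
for c in("wrist","side"):
    im,D=capture(c);cv2.imwrite(f"pics/{c}2.png",im[...,::-1]);np.savez(c+"2.npz",im=im,D=D)
    print(get_calibration(c)) if c=="wrist" else 0
    for t in("nose","tail","window","hasp_hinge","hasp_pin"):
        print(t,[(x["point"],round(x["confidence"],2)) for x in spot_point(c,t)[:3]])
E
```

```text
time: 5.35
eef_pos: [0.5874, -0.3323, 0.1701]
tool_rot: [[0.905, 0.426, -0.0], [0.426, -0.905, 0.0], [-0.0, -0.0, -1.0]]
wrist_force: [-0.7, 0.6, 0.2]
width: 0.0298
grasp_force: 24.9
time: 6.1
eef_pos: [0.5877, -0.3326, 0.2726]
tool_rot: [[0.775, 0.632, 0.002], [0.632, -0.775, -0.002], [0.001, 0.003, -1.0]]
wrist_force: [-0.2, 0.3, -1.5]
width: 0.0292
grasp_force: 24.9
time: 7.35
eef_pos: [0.5093, 0.043, 0.2712]
tool_rot: [[0.775, 0.632, 0.002], [0.632, -0.775, -0.0], [0.001, 0.001, -1.0]]
wrist_force: [0.0, -0.6, -1.8]
width: 0.0301
grasp_force: 24.9
{'K': array([[371.64829954,   0.        , 321.46204483],
       [  0.        , 371.64829954, 241.76620711],
       [  0.        ,   0.        ,   1.        ]]), 'position': array([0.56870277, 0.08977959, 0.25054406]), 'rotation': array([[ 0.63109818, -0.74247245, -0.22461022],
       [-0.77570115, -0.60343512, -0.1848074 ],
       [ 0.00167671,  0.29086202, -0.95676354]])}
nose [([63.5, 320.1], 0.74)]
tail [([352.3, 319.6], 0.76)]
window [([43.7, 317.8], 0.59)]
hasp_hinge [([62.0, 209.8], 0.63)]
hasp_pin [([251.4, 108.2], 0.61), ([281.4, 594.9], 0.19)]
nose [([353.4, 281.3], 0.85), ([404.2, 475.6], 0.59)]
tail [([459.7, 450.5], 0.97), ([337.7, 224.8], 0.78), ([227.2, 291.3], 0.7)]
window [([222.8, 331.5], 0.88)]
hasp_hinge []
hasp_pin [([211.5, 262.1], 0.57)]
```

View pics/wrist2.png

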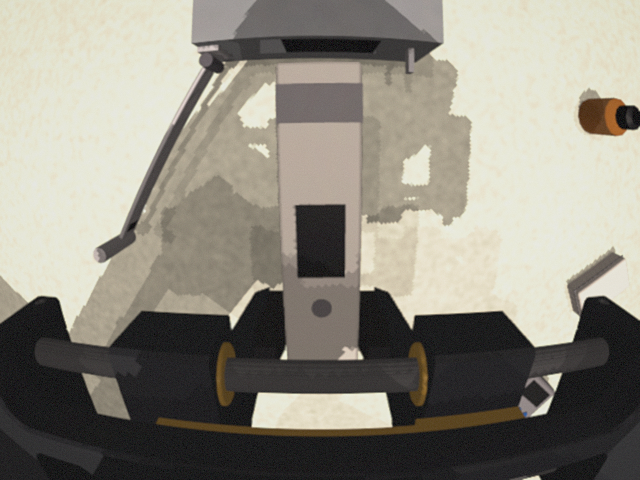

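```bash
cat >> h.py <<'E'
def wray(cal,px):
    K=np.array(cal["K"]);a,b=px[1]-K[0,2],px[0]-K[1,2];rr=np.hypot(a,b);t=rr/K[0,0]
    return np.array(cal["rotation"])@np.array([np.sin(t)*a/rr,np.sin(t)*b/rr,np.cos(t)])
E
python3 - <<'E'
from h import *
a=cv2.imread("pics/wrist2.png")[20:110,180:460];a=cv2.resize(a,None,fx=2.8,fy=2.8,interpolation=cv2.INTER_CUBIC)
b=cv2.imread("pics/side2.png")[170:250,250:390];b=cv2.resize(b,(784,int(80*5.6*0.72)),interpolation=cv2.INTER_CUBIC)
print(a.shape,b.shape);cv2.imwrite("pics/c.png",np.vstack([a,b]))
E
```

```text
(252, 784, 3) (322, 784, 3)
```

View pics/c.png

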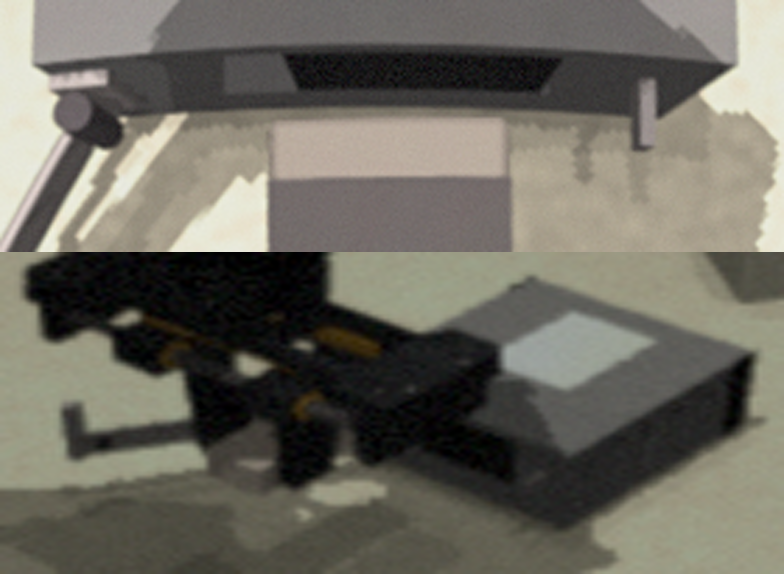

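Run:
```python
from h import *
cal=get_calibration("wrist");p=np.array(cal["position"])
f=lambda x,y:wray(cal,(20+y/2.8,180+x/2.8))
def onz(x,y,z):
    d=f(x,y);return p+d*(z-p[2])/d[2]
L,R=onz(34,67,.064),onz(738,67,.064);print("corners",L,R,np.linalg.norm(L-R),"yaw",np.degrees(np.arctan2(*(L-R)[[1,0]]))-90)
print("mid top",onz(386,45,.064))
v=(L-R)/np.linalg.norm(L-R);n=np.array([v[1],-v[0],0]);O=(L+R)/2;print("centre",O,"n",n)
s=sensors.state();g=s["eef_pos"];print("tool in case: x %.4f y %.4f"%((g-O)@n,(g-O)@v),"yaw tool",np.degrees(np.arctan2(s["tool_rot"][1][0],s["tool_rot"][0][0])))
for nm,x,y in(("winL top",225,55),("winL bot",222,92),("blkL top",285,55),("blkL bot",302,90),("blkR top",563,57),("blkR bot",542,92),("bot L",130,112),("bot R",660,115),("stapletop",645,80),("hinge",75,110)):
    d=f(x,y);t=((O-p)@n)/(d@n);P=p+d*t;print(nm,"y %.4f z %.4f"%((P-O)@v,P[2]))
for nm,x,y in(("noseL",270,122),("noseR",507,120)):
    P=onz(x,y,.124);print(nm,"x %.4f y %.4f"%((P-O)@n,(P-O)@v))
```

```text
corners [0.56462872 0.17203513 0.064     ] [0.64496276 0.07252346 0.064     ] 0.12789109125218973 yaw 38.91333681831267
mid top [0.60510004 0.12226541 0.064     ]
centre [0.60479574 0.1222793  0.064     ] n [0.77809696 0.62814419 0.        ]
tool in case: x -0.1244 y -0.0016 yaw tool 39.09411566017392
winL top y 0.0288 z 0.0607
winL bot y 0.0346 z 0.0282
blkL top y 0.0181 z 0.0587
blkL bot y 0.0178 z 0.0271
blkR top y -0.0321 z 0.0598
blkR bot y -0.0326 z 0.0279
bot L y 0.0585 z 0.0128
bot R y -0.0624 z 0.0112
stapletop y -0.0506 z 0.0458
hinge y 0.0694 z 0.0206
noseL x -0.0251 y 0.0129
noseR x -0.0248 y -0.0152
```

The wrist picture shows the window at crop columns 225–560, with the black liner against its right (-y) end. Its centre is at y ≈ -7.5 mm in the case frame, so I'll shift the logger there and lower it to slot height.

```bash
python3 -m creep '[{"fingers":-1,"x":0,"y":0.06,"z":0.35,"spin":0},{"fingers":-1,"x":0,"y":0.06,"z":0.4,"spin":0},{"fingers":-1,"x":0,"y":0,"z":0.35,"spin":0},{"fingers":-1,"x":0,"y":0,"z":0.25,"spin":0},{"fingers":-1,"x":0,"y":0,"z":0.06,"spin":0},{"fingers":-1,"x":0,"y":0,"z":0,"spin":0},{"fingers":-1,"x":0,"y":0,"z":0,"spin":0}]' 20
python3 - <<'E'
from h import *
im,D=capture("wrist");cv2.imwrite("pics/w3.png",im[...,::-1])
a=cv2.resize(im[0:160,170:470,::-1],None,fx=2.6,fy=2.6,interpolation=cv2.INTER_CUBIC);cv2.imwrite("pics/d.png",a)
s=sensors.state();print(s["eef_pos"],s["wrist_force"])
E
```

```text
time: 8.82
eef_pos: [0.5133, 0.0385, 0.2004]
tool_rot: [[0.776, 0.631, 0.001], [0.631, -0.776, 0.0], [0.001, 0.001, -1.0]]
wrist_force: [0.5, -0.1, -0.8]
width: 0.0298
grasp_force: 19.9
[0.51328789 0.03845637 0.20050986] [ 0.07918769 -0.93738079 -1.19952277]
```

View pics/d.png

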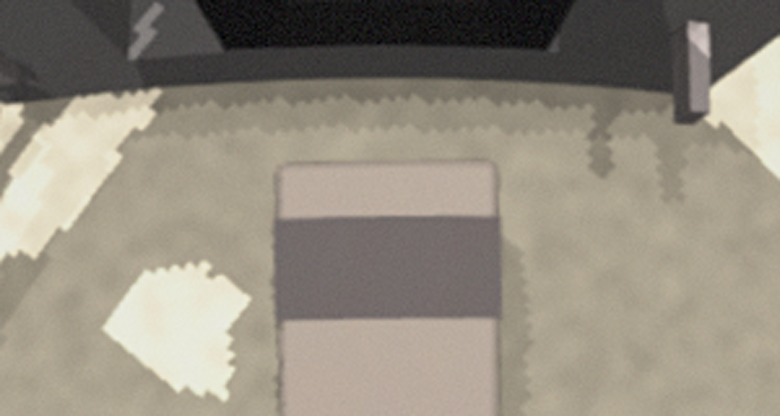

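The liner's lower edge spans crop columns 225–548 (centre 387) and the nose 277–498 (centre 387), so they're lined up. Now I'll approach gently.

```bash
python3 -m creep '[{"fingers":-1,"x":0.15,"y":0,"z":0,"spin":0},{"fingers":-1,"x":0.15,"y":0,"z":0,"spin":0},{"fingers":-1,"x":0.1,"y":0,"z":0,"spin":0},{"fingers":-1,"x":0.06,"y":0,"z":0,"spin":0},{"fingers":-1,"x":0.06,"y":0,"z":0,"spin":0}]'
python3 -m creep '[{"fingers":-1,"x":0.04,"y":0,"z":0,"spin":0},{"fingers":-1,"x":0.04,"y":0,"z":0,"spin":0},{"fingers":-1,"x":0.04,"y":0,"z":0,"spin":0}]'
```

```text
time: 9.5
eef_pos: [0.5331, 0.055, 0.1996]
tool_rot: [[0.776, 0.631, -0.0], [0.631, -0.776, -0.0], [-0.0, -0.0, -1.0]]
wrist_force: [0.2, 0.7, -0.9]
width: 0.0297
grasp_force: 19.9
time: 9.88
eef_pos: [0.5376, 0.0586, 0.1997]
tool_rot: [[0.776, 0.631, -0.0], [0.631, -0.776, -0.0], [-0.0, -0.0, -1.0]]
wrist_force: [-1.1, -1.3, 0.0]
width: 0.0298
grasp_force: 19.9
```

```bash
python3 -m creep '[{"fingers":-1,"x":0.02,"y":0,"z":-0.02,"spin":0},{"fingers":-1,"x":0.04,"y":0,"z":0,"spin":0},{"fingers":-1,"x":0.04,"y":0,"z":0,"spin":0},{"fingers":-1,"x":0,"y":0,"z":0,"spin":0}]'
python3 -m creep '[{"fingers":-1,"x":0.05,"y":0,"z":0,"spin":0},{"fingers":-1,"x":0.05,"y":0,"z":0,"spin":0},{"fingers":-1,"x":0,"y":0,"z":0,"spin":0}]'
```

```text
time: 10.38
eef_pos: [0.5416, 0.0619, 0.2007]
tool_rot: [[0.776, 0.631, 0.0], [0.631, -0.776, 0.0], [0.0, 0.0, -1.0]]
wrist_force: [-0.3, 0.2, -1.3]
width: 0.0298
grasp_force: 19.9
time: 10.75
eef_pos: [0.5456, 0.065, 0.2008]
tool_rot: [[0.776, 0.631, 0.0], [0.631, -0.776, 0.0], [0.0, 0.0, -1.0]]
wrist_force: [1.0, -0.0, -1.2]
width: 0.03
grasp_force: 19.9
```

```bash
python3 -m creep '[{"fingers":-1,"x":0.08,"y":0,"z":0,"spin":0},{"fingers":-1,"x":0.08,"y":0,"z":0,"spin":0},{"fingers":-1,"x":0.08,"y":0,"z":0,"spin":0},{"fingers":-1,"x":0.08,"y":0,"z":0,"spin":0}]'
python3 -m creep '[{"fingers":-1,"x":0.1,"y":0,"z":0,"spin":0},{"fingers":-1,"x":0.1,"y":0,"z":0,"spin":0},{"fingers":-1,"x":0.1,"y":0,"z":0,"spin":0},{"fingers":-1,"x":0.1,"y":0,"z":0,"spin":0}]'
python3 -m creep '[{"fingers":-1,"x":0.1,"y":0,"z":0,"spin":0},{"fingers":-1,"x":0.1,"y":0,"z":0,"spin":0},{"fingers":-1,"x":0.1,"y":0,"z":0,"spin":0},{"fingers":-1,"x":0.1,"y":0,"z":0,"spin":0}]'
```

```text
time: 11.25
eef_pos: [0.5581, 0.0752, 0.2007]
tool_rot: [[0.776, 0.631, 0.0], [0.631, -0.776, -0.0], [0.0, 0.0, -1.0]]
wrist_force: [-0.1, -0.1, -1.5]
width: 0.0298
grasp_force: 19.9
time: 11.75
eef_pos: [0.5736, 0.0878, 0.2007]
tool_rot: [[0.776, 0.631, 0.0], [0.631, -0.776, 0.0], [0.0, -0.0, -1.0]]
wrist_force: [-0.6, -0.2, -0.3]
width: 0.0299
grasp_force: 19.9
time: 12.25
eef_pos: [0.5891, 0.1004, 0.2007]
tool_rot: [[0.776, 0.631, 0.0], [0.631, -0.776, 0.0], [0.0, 0.0, -1.0]]
wrist_force: [0.3, -0.2, -1.7]
width: 0.0299
grasp_force: 19.9
```

```bash
python3 -m creep '[{"fingers":-0.09,"x":0,"y":0,"z":0,"spin":0},{"fingers":-0.09,"x":0,"y":0,"z":0,"spin":0},{"fingers":-0.09,"x":0,"y":0,"z":0,"spin":0},{"fingers":-0.09,"x":-0.3,"y":0,"z":0,"spin":0},{"fingers":-0.09,"x":-0.3,"y":0,"z":0,"spin":0},{"fingers":-0.09,"x":-0.3,"y":0,"z":0,"spin":0},{"fingers":-1,"x":0,"y":0,"z":0.04,"spin":0},{"fingers":-1,"x":0,"y":0,"z":0,"spin":0},{"fingers":-1,"x":0,"y":0,"z":0,"spin":0},{"fingers":-1,"x":0,"y":0,"z":0,"spin":0}]'
python3 -m creep '[{"fingers":-1,"x":0,"y":0,"z":0,"spin":0},{"fingers":-1,"x":0,"y":0,"z":0,"spin":0},{"fingers":-1,"x":0,"y":0,"z":0,"spin":0}]'
python3 - <<'E'
from h import *
im,D=capture("wrist");cv2.imwrite("pics/w4.png",im[...,::-1])
for t in("tail","nose","window"):print(t,[(x["point"],round(x["confidence"],2)) for x in spot_point("wrist",t)[:3]])
E
```

```text
time: 13.5
eef_pos: [0.5543, 0.0721, 0.1988]
tool_rot: [[0.776, 0.631, 0.0], [0.631, -0.776, 0.0], [0.0, 0.0, -1.0]]
wrist_force: [-0.2, 0.3, -0.3]
width: 0.0024
grasp_force: 0.0
time: 13.88
eef_pos: [0.5539, 0.0719, 0.1987]
tool_rot: [[0.776, 0.631, -0.0], [0.631, -0.776, -0.0], [-0.0, -0.0, -1.0]]
wrist_force: [0.5, -0.7, -0.5]
width: 0.0003
grasp_force: 0.0
tail [([256.6, 321.3], 0.73)]
nose []
window [([139.5, 299.7], 0.86), ([256.6, 323.4], 0.52)]
```

View pics/w4.png

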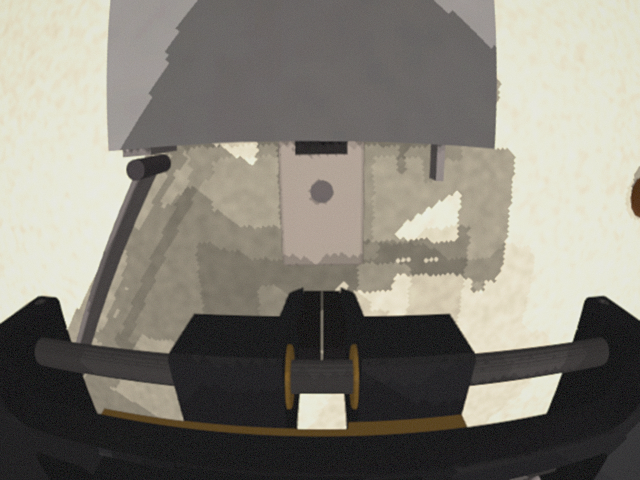

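The logger stands straight in the slot, its tail at row 264, columns 283–361. The closed fingers are just behind it (row 290) and centred, so I'll push gently.

```bash
python3 -m creep '[{"fingers":-1,"x":0.1,"y":0,"z":0,"spin":0},{"fingers":-1,"x":0.1,"y":0,"z":0,"spin":0},{"fingers":-1,"x":0.08,"y":0,"z":0,"spin":0},{"fingers":-1,"x":0.08,"y":0,"z":0,"spin":0}]'
python3 -m creep '[{"fingers":-1,"x":0.08,"y":0,"z":0,"spin":0},{"fingers":-1,"x":0.08,"y":0,"z":0,"spin":0},{"fingers":-1,"x":0.08,"y":0,"z":0,"spin":0},{"fingers":-1,"x":0.08,"y":0,"z":0,"spin":0}]'
python3 -m creep '[{"fingers":-1,"x":0.08,"y":0,"z":0,"spin":0},{"fingers":-1,"x":0.08,"y":0,"z":0,"spin":0}]'
```

```text
time: 14.58
eef_pos: [0.568, 0.0834, 0.1986]
tool_rot: [[0.776, 0.631, -0.001], [0.631, -0.776, -0.0], [-0.001, -0.0, -1.0]]
wrist_force: [-1.4, -0.1, 0.4]
width: 0.0005
grasp_force: 0.5
time: 15.08
eef_pos: [0.5804, 0.0934, 0.1987]
tool_rot: [[0.776, 0.631, -0.0], [0.631, -0.776, -0.0], [-0.0, -0.0, -1.0]]
wrist_force: [-1.5, -1.4, 1.2]
width: 0.0007
grasp_force: 0.7
time: 15.32
eef_pos: [0.5866, 0.0985, 0.1986]
tool_rot: [[0.776, 0.631, -0.0], [0.631, -0.776, 0.0], [-0.0, -0.0, -1.0]]
wrist_force: [-2.6, -0.4, 0.0]
width: 0.0002
grasp_force: 0.7
```

```bash
python3 -m creep '[{"fingers":-1,"x":0.05,"y":0,"z":0,"spin":0},{"fingers":-1,"x":0.05,"y":0,"z":0,"spin":0},{"fingers":-1,"x":0.05,"y":0,"z":0,"spin":0},{"fingers":-1,"x":0.05,"y":0,"z":0,"spin":0}]'
python3 -m creep '[{"fingers":-1,"x":0.03,"y":0,"z":0,"spin":0},{"fingers":-1,"x":0.03,"y":0,"z":0,"spin":0}]'
python3 - <<'E'
from h import *
im,D=capture("wrist");cv2.imwrite("pics/w5.png",im[...,::-1])
a=cv2.resize(im[180:340,220:460,::-1],None,fx=3.2,fy=3.2,interpolation=cv2.INTER_CUBIC);cv2.imwrite("pics/e.png",a)
E
```

```text
time: 15.82
eef_pos: [0.5945, 0.1047, 0.1987]
tool_rot: [[0.776, 0.631, 0.0], [0.631, -0.776, 0.0], [0.0, 0.0, -1.0]]
wrist_force: [-0.7, -0.2, -0.2]
width: 0.0003
grasp_force: 0.3
time: 16.08
eef_pos: [0.5968, 0.1066, 0.1988]
tool_rot: [[0.776, 0.631, 0.0], [0.631, -0.776, 0.0], [0.0, 0.0, -1.0]]
wrist_force: [-1.1, 0.4, -1.1]
width: 0.0
grasp_force: 0.2
```

View pics/e.png

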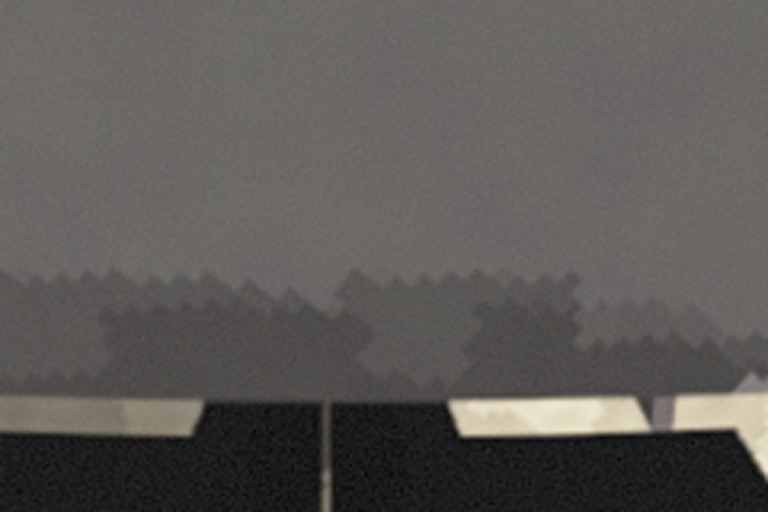

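```bash
python3 -m creep '[{"fingers":-1,"x":0.02,"y":0,"z":0,"spin":0},{"fingers":-1,"x":0.02,"y":0,"z":0,"spin":0}]'
python3 -m creep '[{"fingers":-1,"x":0.02,"y":0,"z":0,"spin":0},{"fingers":-1,"x":0,"y":0,"z":0,"spin":0}]'
python3 -m creep '[{"fingers":-1,"x":0.02,"y":0,"z":0,"spin":0},{"fingers":-1,"x":0,"y":0,"z":0,"spin":0}]'
```

```text
time: 16.38
eef_pos: [0.5982, 0.1078, 0.1988]
tool_rot: [[0.776, 0.631, 0.0], [0.631, -0.776, -0.0], [0.0, 0.0, -1.0]]
wrist_force: [-1.0, -1.4, -0.2]
width: 0.0004
grasp_force: 0.5
time: 16.62
eef_pos: [0.5991, 0.1085, 0.1988]
tool_rot: [[0.776, 0.631, 0.0], [0.631, -0.776, 0.0], [0.0, 0.0, -1.0]]
wrist_force: [-0.1, -1.5, -0.2]
width: 0.0007
grasp_force: 0.2
time: 16.88
eef_pos: [0.5998, 0.1091, 0.1987]
tool_rot: [[0.776, 0.631, 0.0], [0.631, -0.776, 0.0], [0.0, 0.0, -1.0]]
wrist_force: [-0.1, -0.9, 0.2]
width: 0.0004
grasp_force: 0.3
```

```bash
python3 -m creep '[{"fingers":-1,"x":0.02,"y":0,"z":0,"spin":0},{"fingers":-1,"x":0,"y":0,"z":0,"spin":0}]'
python3 -m creep '[{"fingers":-1,"x":0.02,"y":0,"z":0,"spin":0},{"fingers":-1,"x":0,"y":0,"z":0,"spin":0}]'
```

```text
time: 17.12
eef_pos: [0.6006, 0.1097, 0.1987]
tool_rot: [[0.776, 0.631, 0.0], [0.631, -0.776, 0.0], [0.0, -0.0, -1.0]]
wrist_force: [0.5, 0.1, 0.6]
width: 0.0007
grasp_force: 0.2
time: 17.38
eef_pos: [0.6009, 0.11, 0.1987]
tool_rot: [[0.776, 0.631, -0.001], [0.631, -0.776, -0.001], [-0.002, -0.0, -1.0]]
wrist_force: [-4.6, -3.3, 3.3]
width: 0.0007
grasp_force: 2.5
```

```bash
python3 -m creep '[{"fingers":-1,"x":0.01,"y":0,"z":0,"spin":0},{"fingers":-1,"x":0,"y":0,"z":0,"spin":0},{"fingers":-1,"x":0,"y":0,"z":0,"spin":0}]'
```

```text
time: 17.75
eef_pos: [0.601, 0.1101, 0.1987]
tool_rot: [[0.776, 0.631, -0.002], [0.631, -0.776, -0.001], [-0.002, -0.0, -1.0]]
wrist_force: [-4.6, -4.5, 5.5]
width: 0.0007
grasp_force: 3.3
```

It has met a firm stop where expected. I'll back off, check, and locate the hasp.

```bash
python3 -m creep '[{"fingers":-1,"x":-0.3,"y":0,"z":0,"spin":0},{"fingers":-1,"x":-0.8,"y":0,"z":0,"spin":0},{"fingers":-1,"x":-0.8,"y":0,"z":-0.2,"spin":0},{"fingers":-1,"x":0,"y":0,"z":-0.8,"spin":0},{"fingers":-1,"x":0,"y":0,"z":-0.4,"spin":0},{"fingers":-1,"x":0,"y":0,"z":0,"spin":0},{"fingers":-1,"x":0,"y":0,"z":0,"spin":0}]'
python3 - <<'E'
from h import *
im,D=capture("wrist");cv2.imwrite("pics/w6.png",im[...,::-1])
a=cv2.resize(im[0:240,60:460,::-1],None,fx=2,fy=2,interpolation=cv2.INTER_CUBIC);cv2.imwrite("pics/f.png",a)
for t in("tail","nose","hasp_hinge","hasp_pin"):print(t,[(x["point"],round(x["confidence"],2)) for x in spot_point("wrist",t)[:3]])
E
```

```text
time: 18.62
eef_pos: [0.5274, 0.0507, 0.2678]
tool_rot: [[0.776, 0.631, -0.001], [0.631, -0.776, 0.0], [-0.0, -0.001, -1.0]]
wrist_force: [0.1, 0.7, 0.4]
width: 0.0004
grasp_force: 0.0
tail [([78.8, 320.7], 0.93)]
nose []
hasp_hinge [([95.5, 202.6], 0.69)]
hasp_pin [([279.4, 107.4], 0.68), ([405.2, 512.3], 0.15)]
```

View pics/f.png

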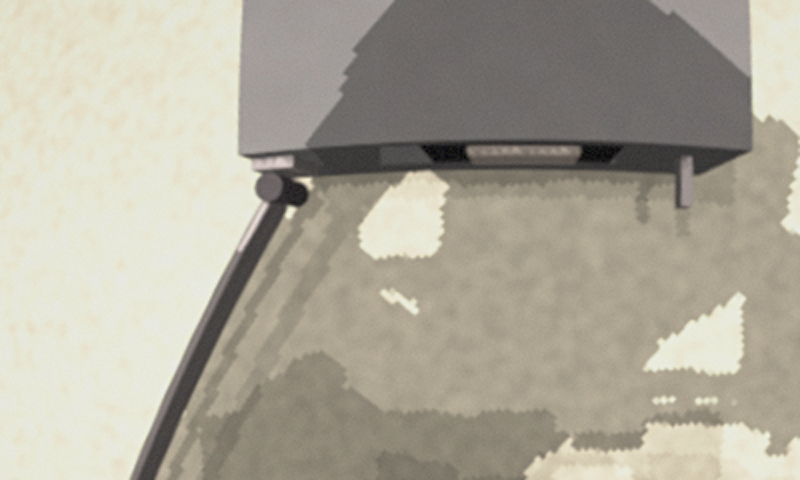

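The picture shows the tail just proud in the window (crop cols 467–580, row 153), and the hasp still open on the left. I'll compute the sweep.

Run:
```python
from h import *
cal=get_calibration("wrist");p=np.array(cal["position"]);O=np.array([.6048,.1223,0]);n=np.array([.777,.629,0]);v=np.array([-.629,.777,0])
def c(P):return np.array([(P-O)@n,(P-O)@v])*1000
for nm,px,z in(("pin",(279.4,107.4),.061),("hinge",(95.5,202.6),.041),("tail",(78.8,320.7),.041)):
    d=wray(cal,px);print(nm,c(p+d*(z-p[2])/d[2]).round(1))
H=np.array([-8,60.]);pin=c(p+(d:=wray(cal,(279.4,107.4)))*(.061-p[2])/d[2]);e=pin-H
th0=np.arctan2(-e[0],-e[1]);print("theta",th0,np.linalg.norm(e))
now=c(np.array(sensors.state()["eef_pos"]));print("tool",now)
pts=[]
for th in np.linspace(th0,0,15):
    rho=100-15*(1-th/th0);u=np.array([-np.sin(th),-np.cos(th)]);k=np.array([np.cos(th),-np.sin(th)])
    s=8.75*abs(k[0])+17.5*abs(k[1])+1.5+(9 if th==th0 else 0)
    pts.append(H+rho*u-s*k)
pts=np.array([now]+pts);dd=np.diff(pts,axis=0)*[1,-1]/50
for a,b in zip(pts[1:],dd):print(a.round(1),"x %.2f y %.2f"%tuple(b))
```

```text
pin [-110.8  123.8]
hinge [-6.8 59.4]
tail [-0.1 -6.8]
theta 2.1264587179260013 121.02268435825346
tool [-105.02806575   -6.99063326]
[-77.1 138.2] x 0.56 y -2.90
[-90.7 118.2] x -0.27 y 0.40
[-97.6 104.4] x -0.14 y 0.28
[-102.3   89.3] x -0.09 y 0.30
[-104.6   74.4] x -0.05 y 0.30
[-104.8   60.8] x -0.00 y 0.27
[-103.    47.1] x 0.04 y 0.28
[-99.1  33.4] x 0.08 y 0.27
[-92.9  20.3] x 0.12 y 0.26
[-84.6   8.2] x 0.17 y 0.24
[-74.3  -2.6] x 0.21 y 0.22
[-62.1 -11.7] x 0.24 y 0.18
[-48.5 -18.6] x 0.27 y 0.14
[-33.7 -23.1] x 0.30 y 0.09
[-18.2 -25. ] x 0.31 y 0.04
```

```bash
python3 -m creep '[{"fingers":-1,"x":0,"y":-0.8,"z":0,"spin":0},{"fingers":-1,"x":0,"y":-0.8,"z":0,"spin":0},{"fingers":-1,"x":0.2,"y":-0.8,"z":0,"spin":0},{"fingers":-1,"x":0.36,"y":-0.6,"z":0,"spin":0},{"fingers":-1,"x":0,"y":0,"z":0.5,"spin":0},{"fingers":-1,"x":0,"y":0,"z":0.5,"spin":0},{"fingers":-1,"x":0,"y":0,"z":0.26,"spin":0},{"fingers":-1,"x":0,"y":0,"z":0,"spin":0}]'
python3 -m creep '[{"fingers":-1,"x":-0.27,"y":0.5,"z":0,"spin":0},{"fingers":-1,"x":-0.14,"y":0.28,"z":0,"spin":0},{"fingers":-1,"x":-0.09,"y":0.3,"z":0,"spin":0}]'
python3 - <<'E'
from h import *
capture("wrist")
for t in("tail","hasp_pin"):print(t,[(x["point"],round(x["confidence"],2)) for x in spot_point("wrist",t)[:2]])
E
```

```text
time: 19.88
eef_pos: [0.4544, 0.1845, 0.2045]
tool_rot: [[0.776, 0.631, -0.003], [0.631, -0.776, -0.001], [-0.003, -0.001, -1.0]]
wrist_force: [0.6, 0.4, 1.3]
width: 0.0003
grasp_force: 0.0
time: 20.25
eef_pos: [0.4703, 0.1263, 0.2064]
tool_rot: [[0.776, 0.63, 0.001], [0.63, -0.776, 0.0], [0.001, 0.0, -1.0]]
wrist_force: [0.3, 0.8, 0.3]
width: 0.0003
grasp_force: 0.1
tail []
hasp_pin []
```

```bash
python3 -m creep '[{"fingers":-1,"x":-0.05,"y":0.3,"z":0,"spin":0},{"fingers":-1,"x":0,"y":0.27,"z":0,"spin":0},{"fingers":-1,"x":0.04,"y":0.28,"z":0,"spin":0},{"fingers":-1,"x":0.08,"y":0.27,"z":0,"spin":0}]'
python3 - <<'E'
from h import *
D0=np.load("side0.npz")["D"]
cal=get_calibration("side");O=np.array([.6048,.1223,0]);n=np.array([.777,.629,0]);v=np.array([-.629,.777,0])
for c in("scene","side","wrist"):
    im,D=capture(c);cal=get_calibration(c)
    for x in spot_point(c,"hasp_pin")[:2]:
        if c=="wrist": d=wray(cal,x["point"]);p=np.array(cal["position"]);P=p+d*(.061-p[2])/d[2]
        else:P=w(cal,x["point"],z=.061)
        print(c,round(x["confidence"],2),x["point"],[round(float((P-O)@k)*1000,1) for k in(n,v)])
E
```

```text
time: 20.9
eef_pos: [0.5086, 0.0851, 0.2057]
tool_rot: [[0.776, 0.631, -0.0], [0.631, -0.776, 0.0], [-0.0, -0.0, -1.0]]
wrist_force: [-0.1, 0.7, -0.4]
width: 0.0001
grasp_force: 0.2
scene 0.81 [225.8, 317.7] [-124.0, 9.4]
side 0.53 [234.8, 301.5] [-114.6, -6.0]
```

The hasp is following the fingers (pin near x -120, y 0 in the case frame). I'll keep going.

```bash
python3 -m creep '[{"fingers":-1,"x":0.12,"y":0.26,"z":0,"spin":0},{"fingers":-1,"x":0.17,"y":0.24,"z":0,"spin":0},{"fingers":-1,"x":0.21,"y":0.22,"z":0,"spin":0},{"fingers":-1,"x":0.24,"y":0.18,"z":0,"spin":0}]'
python3 -m creep '[{"fingers":-1,"x":0.2,"y":0.12,"z":0,"spin":0},{"fingers":-1,"x":0.2,"y":0.08,"z":0,"spin":0},{"fingers":-1,"x":0.15,"y":0.05,"z":0,"spin":0},{"fingers":-1,"x":0,"y":0,"z":0,"spin":0}]'
python3 - <<'E'
from h import *
O=np.array([.6048,.1223,0]);n=np.array([.777,.629,0]);v=np.array([-.629,.777,0])
e=np.array(sensors.state()["eef_pos"]);print((e-O)@n,(e-O)@v)
for c in("scene","side"):
    im,D=capture(c);cal=get_calibration(c)
    for x in spot_point(c,"hasp_pin")[:2]:
        P=w(cal,x["point"],z=.061);print(c,round(x["confidence"],2),x["point"],[round(float((P-O)@k)*1000,1) for k in(n,v)])
E
```

```text
time: 21.7
eef_pos: [0.5662, 0.0741, 0.2058]
tool_rot: [[0.776, 0.63, 0.0], [0.63, -0.776, 0.0], [0.0, 0.0, -1.0]]
wrist_force: [-0.6, -0.2, 0.0]
width: 0.0002
grasp_force: 0.2
time: 22.2
eef_pos: [0.5946, 0.0823, 0.2057]
tool_rot: [[0.776, 0.631, 0.0], [0.631, -0.776, 0.0], [0.0, 0.0, -1.0]]
wrist_force: [0.5, -0.1, -0.3]
width: 0.0004
grasp_force: 0.0
-0.033131282854331826 -0.024676680641299954
scene 0.46 [243.2, 347.6] [-30.7, -58.8]
side 0.58 [226.7, 342.8] [-28.8, -61.4]
```

```bash
python3 -m creep '[{"fingers":-1,"x":0.1,"y":0,"z":0,"spin":0},{"fingers":-1,"x":0.08,"y":0,"z":0,"spin":0},{"fingers":-1,"x":0.04,"y":0,"z":0,"spin":0},{"fingers":-1,"x":0,"y":0,"z":0,"spin":0}]'
python3 -m creep '[{"fingers":-1,"x":0.03,"y":0,"z":0,"spin":0},{"fingers":-1,"x":0,"y":0,"z":0,"spin":0}]'
python3 -m creep '[{"fingers":-1,"x":0.02,"y":0,"z":0,"spin":0},{"fingers":-1,"x":0,"y":0,"z":0,"spin":0}]'
```

```text
time: 22.9
eef_pos: [0.6028, 0.089, 0.2057]
tool_rot: [[0.776, 0.631, 0.0], [0.631, -0.776, 0.0], [0.0, 0.0, -1.0]]
wrist_force: [0.6, 0.7, 0.7]
width: 0.0007
grasp_force: 0.0
time: 23.15
eef_pos: [0.6038, 0.0898, 0.2057]
tool_rot: [[0.776, 0.631, -0.0], [0.631, -0.776, 0.0], [0.0, -0.0, -1.0]]
wrist_force: [-0.1, 0.1, 0.9]
width: 0.0004
grasp_force: 0.0
time: 23.4
eef_pos: [0.6046, 0.0904, 0.2057]
tool_rot: [[0.776, 0.631, -0.0], [0.631, -0.776, 0.0], [-0.0, -0.0, -1.0]]
wrist_force: [-0.4, 0.2, 0.4]
width: 0.0004
grasp_force: 0.0
```

```bash
python3 -m creep '[{"fingers":-1,"x":0.02,"y":0,"z":0,"spin":0},{"fingers":-1,"x":0,"y":0,"z":0,"spin":0}]'
python3 -m creep '[{"fingers":-1,"x":0.02,"y":0,"z":0,"spin":0},{"fingers":-1,"x":0,"y":0,"z":0,"spin":0}]'
python3 -m creep '[{"fingers":-1,"x":0.01,"y":0,"z":0,"spin":0},{"fingers":-1,"x":0,"y":0,"z":0,"spin":0}]'
```

```text
time: 23.65
eef_pos: [0.6054, 0.0911, 0.2057]
tool_rot: [[0.776, 0.631, 0.0], [0.631, -0.776, 0.0], [0.0, -0.0, -1.0]]
wrist_force: [0.5, 0.1, 0.1]
width: 0.0002
grasp_force: 0.0
time: 23.9
eef_pos: [0.606, 0.0916, 0.2057]
tool_rot: [[0.776, 0.631, -0.001], [0.631, -0.776, -0.0], [-0.001, -0.0, -1.0]]
wrist_force: [-0.3, -0.8, 1.3]
width: 0.0002
grasp_force: 0.9
time: 24.15
eef_pos: [0.6061, 0.0917, 0.2056]
tool_rot: [[0.776, 0.631, -0.001], [0.631, -0.776, -0.001], [-0.001, -0.0, -1.0]]
wrist_force: [-2.9, -3.3, 2.8]
width: 0.0002
grasp_force: 2.2
```

The hasp has reached its stop at the expected depth. I'll back off and check.

```bash
python3 -m creep '[{"fingers":-1,"x":-0.2,"y":0,"z":0,"spin":0},{"fingers":-1,"x":-0.8,"y":0,"z":0,"spin":0},{"fingers":-1,"x":-0.9,"y":0,"z":-0.2,"spin":0},{"fingers":-1,"x":-0.4,"y":0,"z":-0.8,"spin":0},{"fingers":-1,"x":0,"y":0,"z":-0.5,"spin":0},{"fingers":-1,"x":0,"y":0,"z":0,"spin":0},{"fingers":-1,"x":0,"y":0,"z":0,"spin":0}]'
python3 - <<'E'
from h import *
im,D=capture("wrist");a=cv2.resize(im[0:240,120:520,::-1],None,fx=2,fy=2,interpolation=cv2.INTER_CUBIC);cv2.imwrite("pics/g.png",a)
E
```

```text
time: 25.02
eef_pos: [0.5169, 0.0196, 0.2799]
tool_rot: [[0.776, 0.631, -0.0], [0.631, -0.776, 0.0], [-0.0, -0.0, -1.0]]
wrist_force: [-0.4, 0.2, -0.6]
width: 0.0006
grasp_force: 0.0
```

View pics/g.png

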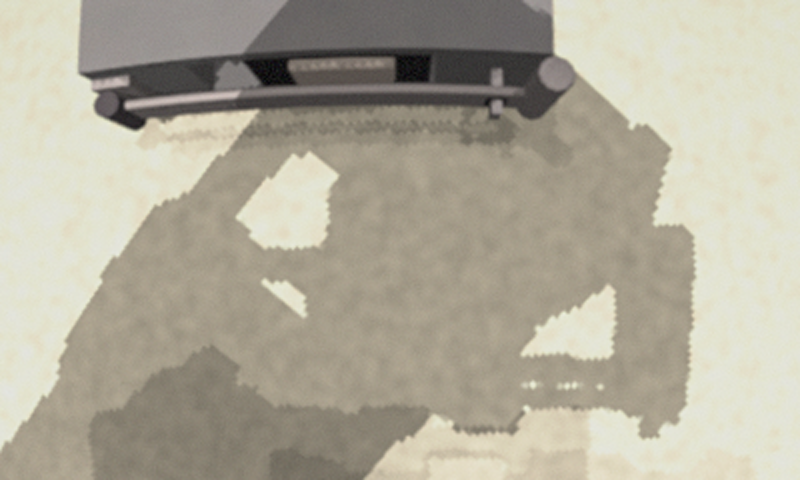

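The hasp lies along the case front with the staple through it (crop 495, 92) and the pin at (555, 75). The logger's tail is still home behind it (290–395, 68).

```bash
python3 -c "
from workcell import ticket
print(ticket.job_done())"
```

```text
the job is handed in; nothing more can be done
None
```

The logger is fully home in the slot, nose first, the hasp is shut over its staple, and the job is handed in at about 25 s; the hand-in returned no verdict.

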